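# Lock the oven temperature logger into its barrier case

## Robot

A 7-joint arm with a two-finger parallel gripper is mounted at the origin on the work surface. World frame = base frame: x ahead of the robot, y to its left, z up, the work surface at z = 0. Lengths are in mm, angles in rad, forces in N, time in s.
With the tool pointing down it reaches from about 425 to 950 mm from the base axis. Payload 4.7 kg.
Tool frame: the origin (TCP) lies on the front face of the gripper's body, between the roots of the fingers; the fingertips stand 70 mm ahead of it and the grasp point (between the pads) lies 51 mm ahead of it (ctrl.finger_overhang is the distance from the TCP to the fingertips, in mm); z points along the fingers, y is the line along which they close (so a half turn about z gives the same grasp; the last joint's range is limited). The gripper opens to 87 mm and grips with 3 to 60 N. Pads are 19 mm wide; open, the fingers measure 117 mm over their backs; the gripper's body (75 mm by 190 mm) begins 51 mm behind the grasp point.
Start: joints at [-1.31, 0.469, -0.049, 1.532, 0.024, 1.141, -0.082], TCP at [192.848, 646.878, 292.273] pointing down, gripper open.
Joint ranges: [-2.59, 2.59], [-0.33, 1.99], [-1.39, 1.29], [0.1, 2.45], [-1.04, 4.18], [0.21, 1.99], [-2.66, 2.66]. Speed limits (rad/s): [2.57, 2.57, 3.14, 3.14, 3.14, 3.14, 3.14].

## Interface

Orientations are given as a unit quaternion [x, y, z, w].
In Python, from station import ctrl gives the robot as it stands. Calls block until the motion is done:
- ctrl.move_pose(position, orientation): joint-space move of the TCP to a pose.
- ctrl.line_to(position, orientation=None, max_speed=150, f_stop=None): straight line of the TCP; orientation=None keeps the orientation; max_speed is the mean speed in mm/s. With f_stop (N) it stops when the force on the tool has changed by that much, and returns True; else False.
- ctrl.move_joints(angles): joint-space move.
- ctrl.command_gripper(opening, grip_force=None): finger opening in mm; grip_force is the grip in N (None keeps the last); returns when the fingers have stopped.
- ctrl.pause(seconds).
- ctrl.inverse_kinematics(position, orientation): joint angles nearest the present ones, or None.
- ctrl.get_image(name): name is "scene" or "top"; returns a dict with "img" (400x640x3 uint8, red, green, blue), "z_map" (400x640 float32, mm along the optical axis (not along the pixel's ray), 0 where there is no reading), "fx", "fy", "cx", "cy" (pixels), "rvec" (rotation vector, rad) and "tvec" (3), from world to camera coordinates, as OpenCV has them. Camera axes: x right, y down, z forward; pixel columns grow to the right and rows downward; lengths in mm; the calibration is good to about 2 mm. A picture is of the moment at which its call begins.
A pose or a line that the arm cannot do raises ctrl.IKError and nothing moves.
- ctrl.hand_in(): hands the job in; it is judged then, once.
Readings, each from a call of its own:
- ctrl.read_t(): time.
- ctrl.read_qpos(): joint angles.
- ctrl.read_qvel(): joint speeds.
- ctrl.read_joint_torque(): joint torques, N m.
- ctrl.read_eef_pos(): TCP position.
- ctrl.read_ee_rot(): TCP orientation.
- ctrl.read_ft_force(): force on the tool from outside, world axes, zero at the start.
- ctrl.read_moment(): the same for the moment, N m.
- ctrl.read_gripper_width(): finger opening in mm.
- ctrl.read_grasp_force(): force on a finger pad.
Only numpy, scipy, OpenCV 4.12 (cv2) and the standard library are available. Lean on these libraries where they do the work, as an engineer would, in place of code of your own. Each camera call takes 0.05 s, during which the arm holds its last target. There are 200 camera calls.

## Task

Get the temperature logger ready for the next oven run: take it out of its dock, lower it fully home into the slot of the barrier case without letting it drop, then turn the case's lock collar counter-clockwise (seen from above) all the way to its stop, so that the rib on the collar stands at the pointer and the claw covers the logger's head. Let go of everything and leave the cups and the jar standing where they are.

Things in the scene. Friction and masses are not known exactly. Their poses are not given: they have to be found in the camera images.
- logger: Loose upright instrument, about 0.2 kg, 112 mm tall; origin at the centre of its underside, z up. From the bottom: steel blade 14 (x) x 36 (y) x 60 mm; steel head 14 x 48 x 8 mm (z 60 to 68), its ears 6 mm past the blade at both y ends; black grip 14 x 26 x 44 mm (z 68 to 112). Either way round is right. Starts upright in the dock.
- dock: Fixed grey block 54 (x) x 74 (y) x 36 mm high on the bench with a vertical slot 18 x 40 mm, 30 mm deep, long side along y; origin at the centre of its underside. The logger's blade stands in the slot, its underside 6 mm above the bench.
- case: Fixed barrier case; origin at the centre of its underside, z up. Base plate 80 (x) x 124 (y) x 8 mm; aluminium block 46 x 64 mm on it, top at z = 78 mm, with the slot in it; round lock collar on the block (z 78 to 100 mm, see collar); a guard post at each y end (see plain_post).
- slot_mouth (a point): On the case: centre of the slot's mouth, 78 mm above the case's origin. The slot is 17 (case x) x 39 (case y) mm, 70 mm deep. The logger is home when its head's ears rest on the block's top: its underside then lies 18 mm above the case's origin, logger y along case y (either way round).
- plain_post (a point): On the case: top centre of the post without pointer, at case y = -49 mm; its twin with the pointer is at y = +49. Both are 34 mm wide (x), 6 mm thick and 98 mm tall, inner faces 46 mm from the collar's axis. Fingers gripping the collar from outside must stay between the posts, so one grasp turns it about 1.5 rad at most: regrasp.
- collar_axis (a point): On the case: the point on the collar's axis at the height of the collar's top, 100 mm above the case's origin.
- lock_mark (a point): On the case: tip of the small pointer on top of the post at case +y, 38.5 mm from the collar's axis. The collar's rib points at it when locked.
- collar_rib (a point): On the collar: top of the small raised rib on its upper face, 30 mm from its axis, 25 mm above the collar's underside. Right under it the claw, 10 mm wide, reaches inward to 17 mm from the axis, with 10.5 mm free below it.
- collar (a joint): Turn of the lock collar, rad, growing counter-clockwise seen from above. Plain round steel ring, outer diameter 66 mm, inner 56 mm, 22 mm high, captive on the case, stiff (0.12 N m). Starts open at 0.05 to 0.45; at 2.30 the rib stands at the pointer; hard stop at 2.35. If the logger is not home the claw runs into its head.
- cup_near: White ceramic cup with a printed gold band, 64 mm across, 85 mm tall, standing on the bench nearer the robot; bystander. Origin at the centre of its underside.
- cup_far: White ceramic cup, same as the other, standing farther from the robot; bystander. Origin at the centre of its underside.
- jar: Closed glass jar with steel lid, 60 mm across, 80 mm tall; bystander. Origin at the centre of its underside.
Mind the look-alikes: they are no part of the job. Of the things that look like the case, the smaller one is meant.

How it is judged:
By the outcome, as a careful person would: the job done as asked, in the order asked, and still so for the second after the job is handed in, with the robot touching nothing.
It also fails if it takes over 64 s, if anything falls off the work surface, if the arm or the gripper's body presses on something with over 40 N, if the wrist force passes 120 N, or if a joint passes its speed limit or range.

## Working session

There is one attempt and no reset: what is moved stays moved. The work goes in short steps, each a Python script; the robot and the scene stay as the last script left them, time stands still between calls to the robot, and variables do not carry over. Pictures are saved under pics/ and viewed, at most 10 in all, crops included, and the job is handed in when it is done.

```bash
mkdir -p pics; ls; cat > h.py <<'E'
import numpy as np, cv2
from station import ctrl
from scipy.spatial.transform import Rotation as R
def cam(n):
    d=ctrl.get_image(n); np.savez(f'{n}.npz',**d); return d
def pts(d):
    z=d['z_map'].astype(float); v,u=np.mgrid[:z.shape[0],:z.shape[1]]
    P=np.dstack([(u-d['cx'])/d['fx']*z,(v-d['cy'])/d['fy']*z,z])
    W=(P-np.array(d['tvec']).ravel())@cv2.Rodrigues(np.array(d['rvec'],float))[0]
    W[z==0]=np.nan; return W
def load(n): return dict(np.load(f'{n}.npz'))
def save(img,f): cv2.imwrite('pics/'+f,img[:,:,::-1])
def down(yaw): # tool z down, tool y (closing line) at angle yaw from world x
    y=np.array([np.cos(yaw),np.sin(yaw),0]); z=np.array([0,0,-1.]); x=np.cross(y,z)
    return R.from_matrix(np.column_stack([x,y,z])).as_quat()
E
python3 - <<'E'
from h import *
for n in('scene','top'):
    d=cam(n); save(d['img'],n+'0.png'); print(n,-cv2.Rodrigues(d['rvec'])[0].T@np.array(d['tvec']).ravel(),d['fx'])
print(ctrl.read_t(), ctrl.read_ee_rot())
E
```

```text
pics
scene [ 959.76595687  497.75716199 1080.18878035] 506.5833857735929
top [359.9217508   -2.74356837 948.65076479] 425.3351787064322
0.1 [ 1.44364311e-01  9.89524222e-01 -8.67765011e-04 -8.25877911e-05]
```

View pics/scene0.png

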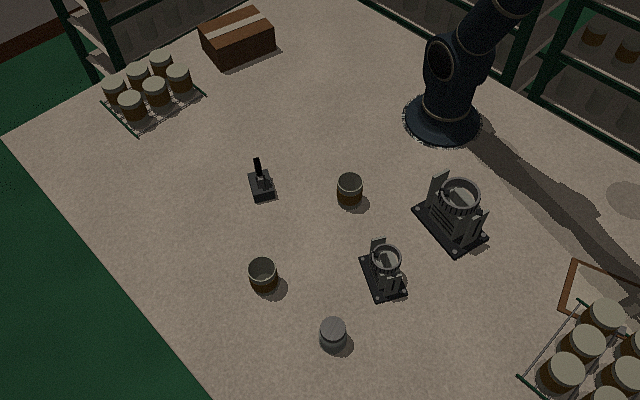

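View pics/top0.png

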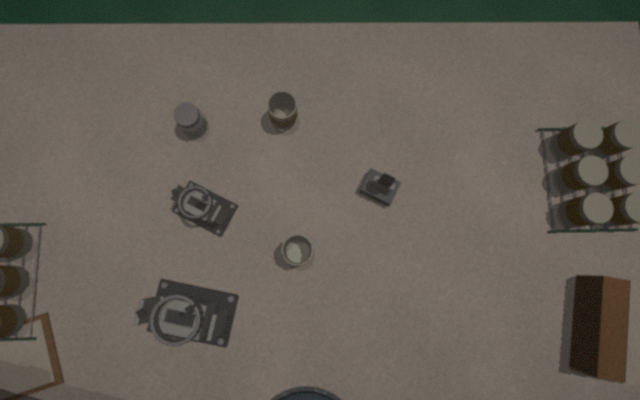

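The scene picture has two things like the case: a large one at scene (450,212) / top (190,315) and a small one at scene (383,270) / top (203,207). The smaller one fits the description. The logger in its dock is at scene (261,182) / top (379,186). The cups are at scene (349,190) and (263,274), and the jar is at scene (333,335). Next I'll confirm with a crop and measure.

```bash
python3 - <<'E'
from h import *
s,t=load('scene'),load('top')
def crop(d,u0,v0,w,h,k): 
    c=d['img'][v0:v0+h,u0:u0+w]; c=np.clip(c.astype(float)*1.6,0,255).astype(np.uint8)
    return cv2.resize(c,None,fx=k,fy=k,interpolation=cv2.INTER_CUBIC)
a=np.hstack([crop(s,350,230,66,75,6),crop(t,165,170,66,75,6)])
save(a,'case.png')
b=np.hstack([crop(s,240,150,50,60,8)[:480,:396],crop(t,354,164,50,60,8)[:480,:396]]); save(b,'log.png')
for n,d in(('s',s),('t',t)):
    W=pts(d)
    for nm,(cs,ct) in dict(small=((383,270),(203,207)),large=((450,212),(190,315)),log=((261,182),(379,186))).items():
        c=cs if n=='s' else ct; r=60 if nm=='large' else 38
        P=W[c[1]-r:c[1]+r,c[0]-r:c[0]+r].reshape(-1,3); P=P[np.isfinite(P[:,2])]
        print(n,nm,'ztab',np.median(P[:,2]).round(1),'zmax',np.percentile(P[:,2],99.8).round(1))
        for lo,hi in(((3,14),(60,75),(85,99),(97,104)) if nm!='log' else ((30,40),(62,78),(100,122))):
            q=P[(P[:,2]>lo)&(P[:,2]<hi)]
            if len(q)>5:
                rc=cv2.minAreaRect(q[:,:2].astype(np.float32)); print(lo,hi,len(q),np.round(rc[0],1),np.round(rc[1],1),round(rc[2],1))
E
```

```text
s small ztab 3.1 zmax 104.5
3 14 1486 [476.8 203.7] [199.7 184.6] 44.1
60 75 163 [496.8 215.6] [104.9  45.9] 60.5
85 99 322 [497.  214.3] [108.2  63.9] 44.1
97 104 316 [495.9 214.3] [104.9  66.7] 69.4
s large ztab 3.1 zmax 143.4
3 14 3677 [221.1 211.9] [385.5 322.7] 41.2
60 75 249 [355.8 205. ] [144.9 242. ] 68.7
85 99 345 [371.2 209.1] [144.5 257.8] 74.4
97 104 219 [372.6 209.5] [142.9 255.8] 74.4
s log ztab 1.5 zmax 120.0
30 40 371 [ 534.6 -173.5] [77.  54.2] 62.8
62 78 40 [ 534.1 -174.4] [47.8 13.9] 62.7
100 122 72 [ 534.3 -174.3] [29.3 14. ] 62.3
t small ztab 1.6 zmax 103.1
3 14 1029 [501.9 219.3] [172.3 166.9] 1.0
60 75 147 [496.6 209.9] [100.1  44.1] 59.7
85 99 323 [496.9 213. ] [106.7  65.5] 49.3
97 104 341 [497.3 212.7] [104.1  64.9] 60.7
t large ztab 1.2 zmax 142.0
3 14 1869 [271.6 242. ] [257.7 247.4] 88.7
60 75 174 [283.1 226.8] [148.6  61.1] 61.5
85 99 230 [273.1 230.4] [139.8  63.8] 76.7
97 104 120 [273.4 231.5] [141.4  63.2] 77.0
t log ztab 0.7 zmax 120.0
30 40 542 [ 535.6 -175.9] [73.9 54.8] 62.3
62 78 93 [ 534.9 -176.7] [47.1 14.6] 62.2
100 122 121 [ 534.9 -176.5] [25.7 15.1] 61.8
```

View pics/case.png

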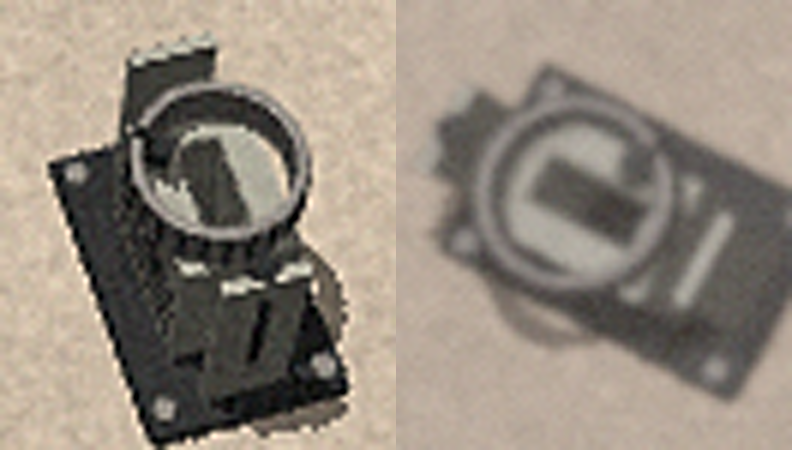

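View pics/log.png

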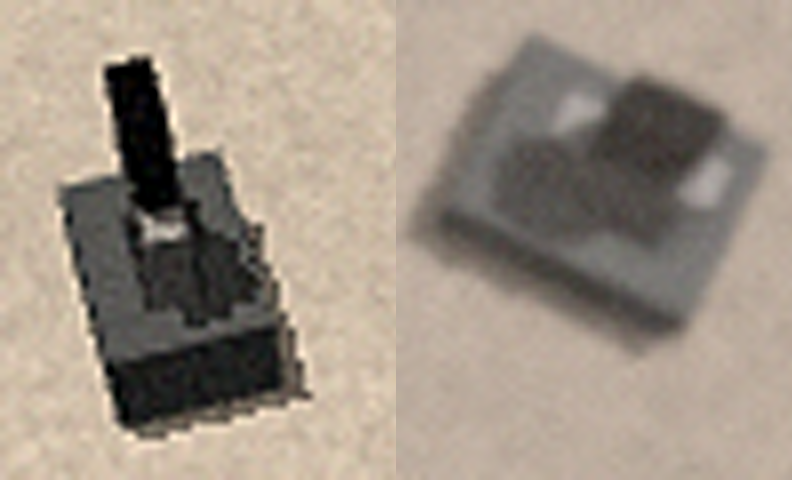

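The crops confirm the small case: a ring about 66 mm across with its top near 100 mm. The claw and rib are at top crop (640,165), right-up of the centre, and the pointer post is up-left. That matches a lock direction of about +60° in the world. The logger and dock long axis is at about 62°. Next I'll refine the fit.

```bash
cat > fit.py <<'E'
from h import *
from scipy.optimize import least_squares
def fitcase(d):
    P=pts(d).reshape(-1,3); P=P[np.isfinite(P[:,2])]; c=np.array([496.8,213.5])
    for _ in range(3):
        r=np.linalg.norm(P[:,:2]-c,axis=1); q=P[(P[:,2]>97.5)&(P[:,2]<102.5)&(r<37)&(r>24),:2]
        f=least_squares(lambda p:np.linalg.norm(q-p[:2],axis=1)-p[2],[*c,31],loss='soft_l1'); c=f.x[:2]
    print('ring',len(q),f.x.round(2),'rms',np.sqrt(np.mean(f.fun**2)).round(2))
    r=np.linalg.norm(P[:,:2]-c,axis=1)
    b=P[(P[:,2]>5)&(P[:,2]<11)&(r<78),:2].astype(np.float32); rc=cv2.minAreaRect(b); print(' base',np.round(rc[0],1),np.round(rc[1],1),round(rc[2],2))
    p=P[(P[:,2]>90)&(P[:,2]<101)&(r>40)&(r<58)]
    a=np.degrees(np.arctan2(*(p[:,:2]-c).T[::-1]))
    for s in(60,-120):
        k=np.abs((a-s+180)%360-180)<35
        if k.sum()>5:
            m=p[k].mean(0)
            rc=cv2.minAreaRect(p[k,:2].astype(np.float32)); print(' post',s,k.sum(),m.round(1),np.degrees(np.arctan2(*(m[:2]-c)[::-1])).round(1),np.round(rc[0],1),np.round(rc[1],1),round(rc[2],1))
    h=P[(P[:,2]>101.8)&(r<38)]; print(' rib',len(h),h.mean(0).round(1),np.degrees(np.arctan2(*(h.mean(0)[:2]-c)[::-1])).round(1))
    blk=P[(P[:,2]>74)&(P[:,2]<82)&(r<26),:2]; print(' blocktop',len(blk))
    return c
if __name__=='__main__':
    for n in('scene','top'): print(n); fitcase(load(n))
    for n in('scene','top'):
        P=pts(load(n)).reshape(-1,3); P=P[(np.linalg.norm(P[:,:2]-[534.5,-175.5],axis=1)<60)]
        for lo,hi in((3,32),(32,39),(71,77),(108,116),(116,121)):
            q=P[(P[:,2]>lo)&(P[:,2]<hi)]
            if len(q)>5:
                rc=cv2.minAreaRect(q[:,:2].astype(np.float32));print(n,lo,hi,len(q),q[:,2].mean().round(1),np.round(rc[0],1),np.round(rc[1],1),round(rc[2],1))
    for yaw in (-28,152): print(yaw,[ctrl.inverse_kinematics(p,down(np.radians(yaw))) for p in([534.6,-175.3,165],[497,213.5,176])])
    print(ctrl.read_qpos())
E
python3 fit.py
```

```text
scene
ring 184 [496.4  215.03  30.29] rms 1.97
 base [502.  220.7] [134.1 150.8] 46.8
 post 60 62 [520.2 257.6  96.9] 60.8 [518.7 255.4] [12.1 33.5] 61.0
 post -120 59 [473.6 171.8  96.3] -117.9 [473.2 171.5] [10. 33.] 57.7
 rib 64 [496.9 213.1 103.2] -76.6
 blocktop 153
top
ring 220 [497.17 212.38  30.33] rms 1.51
 base [496.7 212.7] [124.7 127.5] 60.49
 post 60 64 [519.7 254.8  97.4] 62.0 [519.3 253.2] [12.3 33.1] 59.8
 post -120 65 [473.6 169.2  96.8] -118.7 [474.2 169.5] [ 6.5 33.9] 62.0
 rib 32 [500.8 208.3 102.7] -47.9
 blocktop 256
scene 3 32 295 12.2 [ 538.2 -170.3] [106.7 115.4] 57.5
scene 32 39 323 36.3 [ 534.5 -173.5] [76.9 54.2] 62.8
scene 71 77 31 73.8 [ 534.1 -174.4] [47.8 13.9] 62.7
scene 108 116 16 113.1 [ 534.9 -173.7] [22.2 13.4] 62.6
scene 116 121 41 118.5 [ 534.  -174.8] [28.3 13.7] 60.7
top 3 32 180 14.0 [ 536.3 -175.4] [112. 109.] 73.0
top 32 39 512 36.0 [ 535.6 -175.9] [73.9 54.8] 62.3
top 71 77 71 73.9 [ 535.  -176.7] [47.1 14.3] 61.9
top 108 116 26 113.2 [ 535.3 -176.2] [24.9 14.7] 61.9
top 116 121 79 118.4 [ 535.  -176.8] [25.3 13.8] 61.0
-28 [array([-0.51071526,  0.68086139,  1.08449323,  1.96759074, -0.74533188,
        0.96231322,  0.45942807]), array([-0.85747243,  0.41491694,  0.47708033,  1.99027525, -0.26211195,
        0.79570485, -0.71873174])]
152 [array([ 1.05485154,  0.75807513, -1.17997591,  1.88235173,  0.8052636 ,
        1.07935323,  2.19660382]), array([-0.38246829,  0.39149461, -0.12693765,  1.96289347,  0.06797384,
        0.79120158,  2.1051848 ])]
[-1.309888    0.46935064 -0.04858752  1.53355016  0.02412522  1.14102165
 -0.08226521]
```

```bash
python3 - <<'E'
from h import *
q=down(np.radians(62.3-90))
ctrl.move_pose([534.6,-175.5,260],q)
ctrl.command_gripper(50,25)
ctrl.line_to([534.6,-175.5,165],f_stop=15)
print(ctrl.read_eef_pos(),ctrl.read_ft_force())
ctrl.command_gripper(5,25)
print(ctrl.read_gripper_width(),ctrl.read_grasp_force(),ctrl.read_ft_force(),ctrl.read_t())
print(ctrl.line_to([534.6,-175.5,255],max_speed=100), ctrl.read_ft_force(),ctrl.read_qpos(), ctrl.read_eef_pos())
for n in('scene','top'):
    d=cam(n); P=pts(d).reshape(-1,3); P=P[(np.linalg.norm(P[:,:2]-[534.5,-175.5],axis=1)<45)]
    save(d['img'][130:240,200:320] if n=='scene' else d['img'][120:240,320:440],n+'1.png')
    # expected underside 96: blade 96-156, head 156-164
    for lo,hi in((90,155),(154,161),(161,167)):
        k=P[(P[:,2]>lo)&(P[:,2]<hi)]
        if len(k)>5:
            rc=cv2.minAreaRect(k[:,:2].astype(np.float32));print(n,lo,hi,len(k),k.mean(0).round(1),np.round(rc[0],1),np.round(rc[1],1),round(rc[2],1))
a=cv2.imread('pics/scene1.png');b=cv2.imread('pics/top1.png')
cv2.imwrite('pics/held.png',np.hstack([cv2.resize(x,(390,390),interpolation=cv2.INTER_CUBIC) for x in(a,b)])*1)
E
```

```text
[ 535.0170617  -175.95208878  165.61506287] [-0.75033532 -0.64219047  0.60773764]
13.79092667207548 24.97165944892913 [-0.31699498  0.16084015  1.44257768] 5.6083
False [-1.23424138 -0.22888736 -1.60347798] [-0.48134012  0.4608963   0.97669841  1.88664157 -0.44373225  1.031235
  0.20004614] [ 534.2311311  -175.16937828  254.34593532]
scene 90 155 97 [ 540.4 -162.3  124.9] [ 539.6 -173.1] [38.3 13.3] 85.8
scene 154 161 10 [ 539.5 -158.9  158.4] [ 534.4 -170.6] [41.8  9.9] 68.5
scene 161 167 29 [ 541.5 -159.6  164. ] [ 538.6 -163.4] [24.5 13.8] 62.6
```

View pics/held.png

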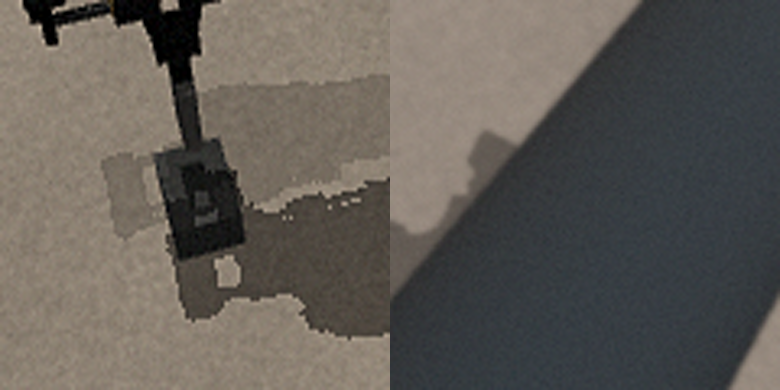

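The logger is held, with the blade visible below the gripper at crop (185,110). I'll carry it over the case and measure its offset in the same camera.

```bash
python3 - <<'E'
from h import *
q=down(np.radians(61.7-90))
ctrl.line_to([534.6,-175.5,300])
ctrl.line_to([496.9,213.8,300],q,max_speed=180)
ctrl.line_to([496.9,213.8,285])
ctrl.pause(.3)
print(ctrl.read_t(),ctrl.read_eef_pos(),ctrl.read_qpos())
d=cam('scene'); im=np.clip(d['img'][200:310,330:440].astype(float)*1.8,0,255).astype(np.uint8)
save(cv2.resize(im,(590,590),interpolation=cv2.INTER_CUBIC),'over.png')
t=cam('top'); 
for n,dd in(('s',d),('t',t)):
    P=pts(dd).reshape(-1,3); P=P[(np.linalg.norm(P[:,:2]-[496.9,213.8],axis=1)<45)]
    for lo,hi in((115,183),(128,180),(184,195),(190,197)):
        k=P[(P[:,2]>lo)&(P[:,2]<hi)]
        if len(k)>5:
            rc=cv2.minAreaRect(k[:,:2].astype(np.float32));print(n,lo,hi,len(k),k.mean(0).round(1),np.round(rc[0],1),np.round(rc[1],1),round(rc[2],1))
E
```

```text
10.0833 [497.10571474 213.82103353 285.41096955] [-1.26990999  0.38212197  1.02205643  1.90104868 -0.37273776  1.06395025
 -0.58830462]
s 115 183 176 [502.6 217.8 155.9] [501.7 213.2] [39.1 13. ] 80.6
s 128 180 167 [502.7 218.2 154.5] [501.7 213.2] [39.1 13. ] 80.6
s 184 195 47 [504.6 224.1 190.9] [498.  218.1] [39.1 14.5] 61.9
s 190 197 46 [504.4 228.4 194.5] [501.  224.2] [25.6 14. ] 62.0
t 115 183 49 [488.5 198.2 149.7] [487.9 206.4] [11.6 25.6] 4.8
t 128 180 48 [488.5 198.  149. ] [487.9 206.4] [11.6 25.6] 4.8
t 184 195 52 [487.7 196.5 192.9] [488.  196.8] [12.3 13.6] 61.7
t 190 197 59 [487.9 196.5 193.8] [488.  196.8] [12.3 13.6] 61.7
```

View pics/over.png

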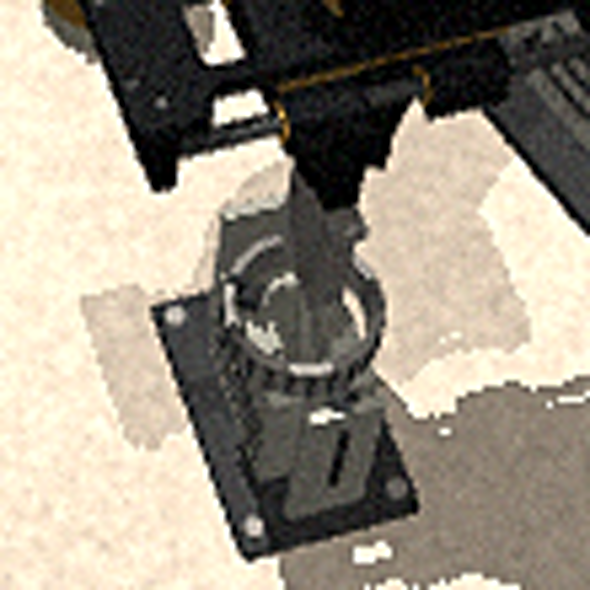

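```bash
python3 - <<'E'
from h import *
from fit import fitcase
a=np.radians(61.7); V=np.array([np.cos(a),np.sin(a)]); U=np.array([np.sin(a),-np.cos(a)])
for n,c in(('scene',[496.5,214.85]),('top',[497.2,212.45])):
    d=load(n);P=pts(d).reshape(-1,3); P=P[(np.linalg.norm(P[:,:2]-c,axis=1)<40)&(P[:,2]>128)&(P[:,2]<197)]
    u=(P[:,:2]-c)@U; v=(P[:,:2]-c)@V; z=P[:,2]
    for lo,hi in((128,182),(184,194)):
        k=(z>lo)&(z<hi)
        print(n,lo,'u',np.percentile(u[k],[1,5,50,95,99]).round(1),'v',np.percentile(v[k],[1,5,50,95,99]).round(1))
        print('  u hist',np.histogram(u[k],np.arange(-14,15,1))[0]); print('  v hist',np.histogram(v[k],np.arange(-28,29,2))[0])
    
print('ring now'); fitcase(load('scene'))
E
```

```text
scene 128 u [-6.3 -4.6  6.   6.9  7.3] v [-18.4 -15.9   9.9  17.5  17.9]
  u hist [ 0  0  0  0  0  0  0  3  5  4  6  5  5  4  6  4  2  8  4 31 82  5  0  0
  0  0  0  0]
  v hist [ 0  0  0  0  3  6  5  6  7  7  4  8  4  6  7  6  6  7  7  6  5 19 54  1
  0  0  0  0]
scene 184 u [-5.4 -4.   5.7  6.8  7. ] v [-14.8  -8.9  13.2  22.8  23.1]
  u hist [ 0  0  0  0  0  0  0  0  1  1  1  0  1  2  1  2  1  0  1 11 10  1  0  0
  0  0  0  0]
  v hist [0 0 0 0 0 0 1 1 0 0 1 0 2 2 2 2 0 2 2 1 2 2 0 5 2 6 0 0]
top 128 u [-7.4 -7.2 -0.8  5.7  6.3] v [-18.3 -18.3 -17.7 -15.5   1.4]
  u hist [0 0 0 0 0 0 3 4 3 3 3 4 4 3 2 5 2 4 3 3 2 0 0 0 0 0 0 0]
  v hist [ 0  0  0  0 10 35  1  0  0  0  0  0  0  1  0  0  1  0  0  0  0  0  0  0
  0  0  0  0]
top 184 u [-7.5 -7.  -1.2  5.9  6.1] v [-24.3 -24.1 -18.6 -12.2 -12. ]
  u hist [0 0 0 0 0 0 2 1 4 2 1 4 4 1 2 3 2 2 1 3 1 0 0 0 0 0 0 0]
  v hist [0 2 9 4 3 3 6 6 0 0 0 0 0 0 0 0 0 0 0 0 0 0 0 0 0 0 0 0]
ring now
ring 140 [496.52 215.01  30.2 ] rms 2.0
 base [505.2 221.7] [128.  138.6] 44.48
 post 60 58 [521.2 257.7  96.7] 59.9 [520.  257.8] [ 7.8 34.1] 60.8
 post -120 43 [476.2 170.2  97. ] -114.4 [475.5 170. ] [ 6.7 28.9] 62.2
 rib 6083 [507.7 220.5 459.7] 26.3
 blocktop 125
```

```bash
python3 - <<'E'
from h import *
x,y=497.5,213.7
for z,s,f in((245,80,8),(186,40,6),(174,15,10)):
    h=ctrl.line_to([x,y,z],max_speed=s,f_stop=f)
    print(z,h,np.round(ctrl.read_eef_pos(),2),np.round(ctrl.read_ft_force(),1),np.round(ctrl.read_moment(),2),ctrl.read_t())
    if h: break
E
```

```text
245 False [497.7  213.51 244.87] [-0.6 -0.5 -1.4] [-0.06  0.09 -0.01] 10.8333
186 False [497.64 213.74 186.23] [ 0.2  0.7 -1.1] [-0.08  0.02 -0.02] 12.4583
174 True [497.53 213.66 177.  ] [-0.4 -0.4  4.6] [-0.12  0.32 -0.03] 13.075
```

It stopped at TCP z 177.0 against a predicted 177.6, so the logger is home. Now I'll release it, check, and make the first collar turn.

```bash
cat >> h.py <<'E'
C=[497.5,213.7]
def st(m): print(m,np.round(ctrl.read_eef_pos(),1),np.round(ctrl.read_ft_force(),1),'Mz',np.round(ctrl.read_moment()[2],2),'w',round(ctrl.read_gripper_width(),1),'q7',ctrl.read_qpos()[6].round(3),'t',ctrl.read_t())
def grab(deg,force=40):
    ctrl.move_pose([*C,245],down(np.radians(61.7-90+deg))); st('above')
    ctrl.command_gripper(87); print('hit',ctrl.line_to([*C,154],max_speed=100,f_stop=10)); st('down')
    ctrl.command_gripper(60,force); st('grip')
def turn(deg,n):
    q=np.array(ctrl.read_qpos()); M=[]
    for i in range(1,n+1):
        t=q.copy(); t[6]-=np.radians(deg)*i/n
        ctrl.move_joints(t); M.append([round(float(ctrl.read_moment()[2]),2),round(float(np.linalg.norm(ctrl.read_ft_force())),1)])
    print(M); st('turned')
E
python3 - <<'E'
from h import *
ctrl.command_gripper(32); st('open')
ctrl.line_to([*C,245],max_speed=150)
q=np.array(ctrl.read_qpos()); 
from h import R
y0=R.from_quat(ctrl.read_ee_rot()).as_matrix()[:,1]; print('yaw y',np.degrees(np.arctan2(y0[1],y0[0])),q[6])
ctrl.move_pose([*C,245],down(np.radians(61.7-90-37)))
y0=R.from_quat(ctrl.read_ee_rot()).as_matrix()[:,1]; print('yaw y',np.degrees(np.arctan2(y0[1],y0[0])),ctrl.read_qpos()-q); st('')
d=cam('scene'); P=pts(d).reshape(-1,3); k=P[(np.linalg.norm(P[:,:2]-[496.5,214.9],axis=1)<16)&(P[:,2]>70)&(P[:,2]<140)]
print('log top',np.percentile(k[:,2],[50,90,97,99.5]).round(1))
im=np.clip(d['img'][200:310,330:440].astype(float)*1.8,0,255).astype(np.uint8)
save(cv2.resize(im,(590,590),interpolation=cv2.INTER_CUBIC),'home.png')
E
```

```text
open [496.8 213.6 176.2] [-0.   0.3 -0.8] Mz 0.0 w 31.7 q7 -0.456 t 13.725
yaw y -28.26135159020468 -0.5394390286067349
yaw y -65.15651024835212 [-0.09229776  0.08017186  0.16581745  0.00449082 -0.1158019   0.04478527
 -0.52526992]
 [497.  213.7 244. ] [0.6 0.2 1. ] Mz 0.01 w 31.8 q7 -1.065 t 14.9
log top [110.8 132.2 133.4 134. ]
```

View pics/home.png

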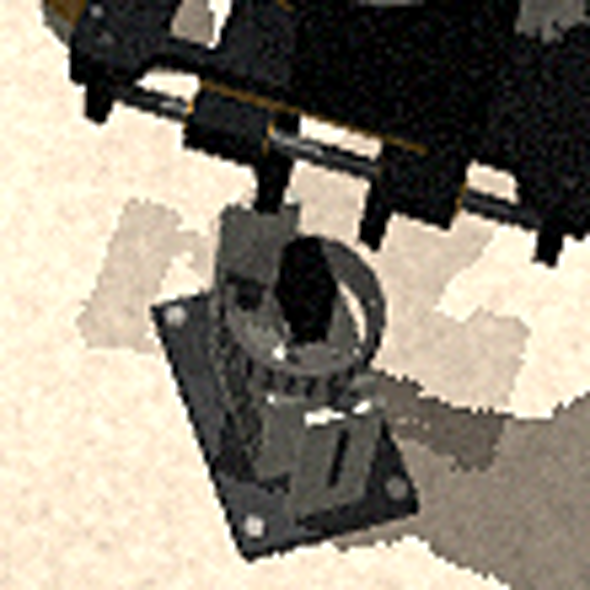

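```bash
python3 - <<'E'
from h import *
a=np.radians(61.7); V=np.array([np.cos(a),np.sin(a)]); U=np.array([np.sin(a),-np.cos(a)])
d=load('scene');c=[496.5,214.9];P=pts(d).reshape(-1,3); r=np.linalg.norm(P[:,:2]-c,axis=1)
P=P[(r<27)&(P[:,2]>70)&(P[:,2]<140)]; L=np.c_[(P[:,:2]-c)@U,(P[:,:2]-c)@V,P[:,2]]
print('z hist 70..',np.histogram(L[:,2],np.arange(70,140,2))[0])
k=L[L[:,2]>128]; print(k[np.argsort(k[:,1])].round(1).tolist())
k=L[(abs(L[:,0])<9)&(L[:,1]>14)&(L[:,2]<98)]; print(k[np.argsort(k[:,2])].round(1).tolist())
E
```

```text
z hist 70.. [ 1  4  5 25 42 38 10 10 17 15  3 13 14 10 11  6  5  4  7  4  7  5  7  3
  5  4  6  4  8 24 23 27  1  0]
[[-4.0, -13.9, 129.9], [-0.7, -12.2, 134.4], [-5.4, -12.1, 132.2], [1.3, -12.1, 131.2], [6.2, -11.9, 133.9], [4.0, -11.6, 133.4], [-5.5, -11.4, 129.0], [-7.4, -10.6, 129.5], [4.2, -10.4, 131.2], [6.3, -10.2, 128.3], [0.1, -10.1, 134.0], [-2.1, -9.7, 133.5], [-0.1, -9.6, 130.4], [2.6, -9.1, 132.6], [2.5, -8.4, 129.4], [-1.7, -8.2, 132.1], [5.0, -7.4, 128.0], [-6.0, -7.4, 131.3], [5.6, -7.2, 133.1], [-3.2, -6.7, 133.9], [-1.0, -6.2, 131.5], [1.7, -5.6, 133.9], [-3.0, -5.6, 131.5], [3.8, -5.3, 131.0], [-4.9, -4.7, 132.0], [6.2, -4.4, 129.4], [2.1, -4.2, 132.2], [-0.2, -3.9, 131.5], [4.7, -3.0, 131.1], [0.0, -2.8, 129.2], [-1.9, -2.7, 132.6], [-6.6, -2.7, 130.3], [-4.2, -2.5, 131.8], [-1.9, -1.9, 129.6], [-3.9, -1.3, 129.7], [3.4, -1.1, 133.8], [-6.0, -0.7, 129.7], [5.9, 0.1, 132.7], [-1.1, 0.2, 129.4], [3.7, 0.4, 132.2], [1.9, 1.4, 132.9], [1.6, 1.6, 128.7], [-5.1, 1.6, 129.9], [6.4, 1.7, 131.3], [-7.0, 2.4, 130.2], [-2.2, 2.5, 132.8], [4.7, 2.9, 132.6], [-4.5, 3.4, 128.8
[... 167 characters left out ...]
5, 130.6], [6.6, 7.7, 133.3], [-0.4, 8.1, 130.3], [2.1, 8.2, 131.9], [-2.6, 8.3, 129.6], [6.5, 8.4, 130.0], [-4.5, 8.4, 133.2], [-6.5, 8.9, 133.1], [2.3, 9.5, 129.8], [6.8, 9.8, 128.2], [-4.1, 9.8, 131.4], [5.1, 10.1, 132.3], [-1.9, 10.4, 129.2], [-6.1, 10.6, 131.8], [-3.8, 11.1, 129.5], [5.2, 11.2, 129.9], [1.3, 11.8, 133.4], [3.3, 12.0, 130.4], [5.6, 12.6, 128.1]]
[[6.7, 15.7, 83.9], [-7.4, 15.1, 84.5], [5.1, 17.1, 85.5], [-1.1, 19.0, 85.8], [6.5, 14.6, 86.4], [-2.7, 14.8, 86.5], [-1.8, 17.1, 86.6], [-3.8, 17.8, 86.8], [2.5, 16.0, 87.0], [4.8, 15.7, 87.6], [-2.7, 20.5, 87.7], [3.8, 19.1, 88.7], [1.7, 19.7, 88.7], [0.9, 17.5, 88.7], [-5.4, 19.3, 88.7], [-3.9, 16.7, 89.5], [1.3, 17.2, 93.2]]
```

The depth noise is about ±2.5 mm and the head top averages 87 against an expected 86, so the logger is home. The joint data show that q7 increasing turns counter-clockwise, so I'll correct that sign and turn the collar.

```bash
sed -i 's/t\[6\]-=/t[6]+=/' h.py; python3 - <<'E'
from h import *
grab(-37)
yaw=lambda:(lambda y:np.degrees(np.arctan2(y[1],y[0])).round(1))(R.from_quat(ctrl.read_ee_rot()).as_matrix()[:,1])
y0=yaw(); turn(4,1); print(y0,yaw())
if yaw()>y0: turn(66,6); print(yaw())
E
```

```text
above [497.5 213.6 245. ] [-0.4  0.7 -0.7] Mz 0.03 w 32.1 q7 -1.066 t 15.2
hit False
down [498.  213.7 154.6] [-0.5  0.   0.3] Mz -0.01 w 87.0 q7 -0.958 t 17.3833
grip [497.7 213.6 154.2] [-0.2 -0.1  2. ] Mz 0.11 w 64.0 q7 -0.958 t 17.9417
[[0.13, 0.9]]
turned [497.7 213.6 154.2] [-0.8  0.  -0.3] Mz 0.13 w 64.1 q7 -0.89 t 18.1917
-65.3 -61.4
[[0.14, 0.8], [0.14, 1.5], [0.09, 1.0], [0.07, 1.1], [0.13, 0.9], [0.12, 0.7]]
turned [497.7 213.7 154.2] [-0.3  0.5  0.3] Mz 0.12 w 64.3 q7 0.256 t 19.9917
4.3
```

```bash
python3 - <<'E'
from h import *
ctrl.command_gripper(87); print(ctrl.line_to([*C,215],max_speed=150))
grab(-37)
q=np.array(ctrl.read_qpos()); tot=0
while tot<76:
    dlt=8 if tot<32 else 2
    tot+=dlt; q[6]+=np.radians(dlt); ctrl.move_joints(q); m=ctrl.read_moment()[2]; print(tot,round(float(m),2),end='; ')
    if m>0.45: break
st('end')
d=cam('top');save(d['img'],'topx.png')
E
```

```text
False
above [497.2 213.6 244.4] [-1.   0.3  0.1] Mz 0.0 w 87.2 q7 -1.085 t 22.4333
hit False
down [498.  213.7 154.5] [-0.  -0.1  0.5] Mz 0.01 w 86.9 q7 -0.976 t 23.7083
grip [497.7 213.6 154.2] [ 0.5 -0.2  0.8] Mz -0.05 w 64.1 q7 -0.976 t 24.2667
8 0.11; 16 0.13; 24 0.15; 32 0.09; 34 0.05; 36 0.09; 38 0.13; 40 0.14; 42 0.11; 44 0.15; 46 0.13; 48 0.08; 50 0.14; 52 0.15; 54 0.15; 56 0.12; 58 0.14; 60 -1.31; 62 -2.19; 64 -1.94; 66 -2.15; 68 -1.53; 70 -1.75; 72 -1.87; 74 -1.56; 76 -1.52; end [497.5 214.2 154. ] [ 1.1  3.4 -5.3] Mz -1.52 w 66.0 q7 0.35 t 30.8
```

```bash
python3 - <<'E'
from h import *
ctrl.command_gripper(87); st('rel'); print(ctrl.line_to([*C,240],max_speed=150))
ctrl.move_pose([540,-60,330],down(np.radians(-28))); st('away')
s,t=cam('scene'),cam('top')
def crop(d,u0,v0,w,h,k): return cv2.resize(np.clip(d['img'][v0:v0+h,u0:u0+w].astype(float)*1.7,0,255).astype(np.uint8),None,fx=k,fy=k,interpolation=cv2.INTER_CUBIC)
save(np.hstack([crop(s,350,230,66,75,6),crop(t,165,170,66,75,6)]),'locked.png')
for n,d,c in(('s',s,[496.5,214.9]),('t',t,[497.2,212.45])):
    P=pts(d).reshape(-1,3);r=np.linalg.norm(P[:,:2]-c,axis=1);k=P[(r<34)&(r>16)&(P[:,2]>92)&(P[:,2]<106)]
    an=(np.degrees(np.arctan2(k[:,1]-c[1],k[:,0]-c[0]))-61.7+180)%360-180; rr=np.linalg.norm(k[:,:2]-c,axis=1)
    i=rr<25; print(n,'claw pts (angle from pointer)',np.sort(an[i]).round(0)[:60])
E
```

```text
rel [497.7 213.5 154.2] [-0.5 -0.4 -0. ] Mz 0.0 w 86.9 q7 0.35 t 31.5417
False
away [540.1 -58.  329. ] [0.3 0.6 0.6] Mz 0.0 w 86.6 q7 0.033 t 33.3833
s claw pts (angle from pointer) [-14. -13.  -9.  -8.  -8.  -5.  -5.  -4.   1.   2.   3.   3.   6.  10.
  13.  13.  23.]
t claw pts (angle from pointer) [-8. -2.  2.]
```

View pics/locked.png

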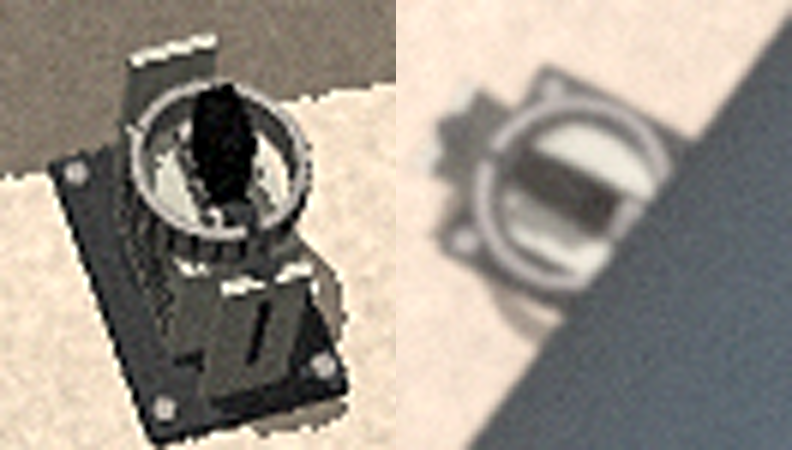

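The claw and rib stand at crop (235,215), in line with the pointer at (240,285). In the top crop they are at (488,158), facing the pointer post. The claw covers the logger's ear, the stop was felt, and the gripper is clear.

```bash
python3 -c "
from station import ctrl
print(ctrl.hand_in(),ctrl.read_t())"
```

```text
the job is handed in; nothing more can be done
the job is handed in; nothing more can be done
```

The logger is home in the smaller case, the lock collar is turned counter-clockwise to its stop with the rib at the pointer and the claw over the logger's head, and the job was handed in at about 33 s with the robot touching nothing and the cups and jar never touched.

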